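Take the jar out of the railed bench rack

TASK

The glass jar in the bench rack is held down by a swinging keeper: turn the keeper anticlockwise (seen from above) right to its end stop, by its knob or by pushing its peg, and leave it there. Then lift the jar up over the rack's front rail without knocking it on the rail, draw it straight forward out of the rack, and set it down gently, upright, on the floor of the shallow metal tray. Leave all the other things as they stand.

Things in the scene. Friction and masses are not known exactly. Their poses are not given: they have to be found in the camera images.
- rack: Fixed wooden rack open above, x -70 to +70, y -177 to +212 mm. Origin on the bench under the jar's bay; -x faces its front (the robot), +y its left. Shelf top at z = 60 mm; back panel (x 58 to 70) up to z = 95; end walls up to z = 115. A 16 mm post for the keeper stands at x = 0, y = +85, up to z = 164. Place and yaw vary.
- front_rail: Round steel retaining bar, 12 mm thick, along the whole front of the rack. Origin and axes are those of the rack; the bar's centre line is at x = -61 mm, z = 94 mm, its top at z = 100 mm (40 mm above the shelf).
- keeper (a joint): Angle of the keeper, a steel arm 16 mm wide, 102 mm long, swinging level about the post, z = 167 to 177 mm, 8 mm above the jar's lid. 0: arm along the rack's -y, over the jar; grows anticlockwise from above; 1.6 rad: end stop, arm along the rack's +x, clear of the jar; above 1.5 counts. Starts at 0 to 0.3. Friction 0.05 N m (under 1 N at the peg); stays where left.
- keeper_axis (a point): Middle of the black bar knob on the keeper's axis: bar 34 mm x 11 mm x 20 mm high, z = 186 to 206 mm above the bench, long side across the keeper's arm, turns with it.
- thumb_peg (a point): Top of the upright round steel peg on the keeper's arm, 12 mm thick, 37 mm high (177 to 214 mm above the bench), 75 mm from the keeper's axis; it can be pushed sideways.
- jar_center (a point): Centre (half-way up) of the glass jar with a white lid, 63 mm across and 99 mm high, about 0.44 kg (0.3 to 0.6), standing on the shelf between a taller bottle and a wider tin. Its z axis is upright; its lid is fixed.
- tray: Fixed square shallow steel tray, 120 x 120 mm, walls 3 mm thick and 16 mm high, floor 3 mm thick. Origin at the centre of its underside on the bench. It lies in front of the rack, left or right of the vice.
- cleaner: Bystander: slim bottle 55 mm across, 178 mm high, on the shelf about 115 mm to the right (rack -y) of the jar. Origin under its centre.
- paint_tin: Bystander: tin 78 mm across, 77 mm high, on the shelf about 150 mm to the left (rack +y) of the jar, beyond the keeper's post. Origin under its centre.
- nail_tin: Bystander: open tin of nails, 76 mm across, 51 mm high, on the bench between rack and vice. Origin under its centre.
- wood_block: Bystander: wooden block, 60 x 105 x 30 mm high, long along its y, on the bench where the tray is not. Origin under its centre.
- jar: The same glass jar; origin at the centre of its underside.
Not all that is in view belongs to the job. Leave any black look-alike of the jar alone.

How it is judged:
By the outcome, as a careful person would: the job done as asked, in the order asked, and still so for the second after the job is handed in, with the robot touching nothing.
It also fails if it takes over 56 s, if anything falls off the work surface, if the arm or the gripper's body presses on something with over 40 N, if the wrist force passes 120 N, or if a joint passes its speed limit or range.

ROBOT

A 6-joint arm with a two-finger parallel gripper is mounted at the origin on a cart in front of the work surface, level with it; the furniture and walls round the work are solid. World frame = base frame: x ahead of the robot, y to its left, z up, the work surface at z = 0. Lengths are in mm, angles in degrees, forces in N, time in s.
With the tool pointing down it reaches from about 350 to 875 mm from the base axis. Payload 4.2 kg.
Tool frame: the origin (TCP) lies midway between the tips of the shut fingers; the grasp point (between the pads) lies r.grip_point_offset behind it (r.grip_point_offset is the distance from the TCP to the grasp point, in mm); z points along the fingers, y is the direction in which the jaws open and shut (so a half turn about z gives the same grasp; the last joint's range is limited). The gripper opens to 87 mm and grips with 3 to 60 N. Pads are 19 mm wide; open, the fingers measure 117 mm over their backs; the gripper's body (75 mm by 190 mm) begins 51 mm behind the grasp point.
Start: joints at [14.817, 22.042, 0.453, 0, -68.411, -14.817], TCP at [624.979, 0.025, 222.55] pointing down, gripper open.
Joint ranges: [-179.83, 179.83], [-69.29, 118.12], [-61.27, 80.66], [-181.25, 117.63], [-171.15, -9.14], [-177.46, 177.46]. Speed limits (degrees/s): [159.86, 159.86, 180, 180, 180, 180].

INTERFACE

Orientations are given as a 3x3 rotation matrix whose columns are the frame's x, y, z axes.
In Python, from plant import r gives the robot as it stands. The module is installed in compiled form; this text tells all that it offers. Calls block until the motion is done:
- r.move_pose(position, orientation): joint-space move of the TCP to a pose.
- r.move_straight(position, frame=None, speed=150): straight line of the TCP; frame=None keeps the orientation; speed is the mean speed in mm/s.
- r.move_joints(angles): joint-space move.
- r.grip(opening, strength=None): finger opening in mm; strength is the grip in N (None keeps the last); returns when the fingers have stopped.
- r.hold(seconds).
- r.inverse_kinematics(position, orientation): joint angles nearest the present ones, or None.
- r.get_state(): the state.
- r.read_camera(name): name is "scene" or "side" or "wrist"; returns a dict with "image" (400x640x3 uint8, red, green, blue), "K" (3x3 intrinsics, pixels), "extrinsics" (4x4, takes a point from camera to world coordinates). Camera axes: x right, y up, looking along -z (the intrinsics and any distortion apply to the point x, -y, -z); pixel columns grow to the right and rows downward; lengths in mm; the calibration is good to about 2 mm. A picture is of the moment at which its call begins. There is no depth.
A pose or a line that the arm cannot do raises r.MotionError and nothing moves.
- r.job_done(): hands the job in, once; it reports no verdict.
The state is a dict: "clock": time; "joints": joint angles; "joint_vel": joint speeds; "joint_efforts": joint torques, N m; "position": TCP position; "ee_rot": TCP orientation; "wrist_force": force on the tool from outside, world axes, zero at the start; "wrist_torque": the same for the moment, N m; "opening": finger opening in mm.
Only numpy, scipy, OpenCV 4.12 (cv2) and the standard library are available. Lean on these libraries where they do the work, as an engineer would, in place of code of your own. Each camera call takes 0.05 s, during which the arm holds its last target. There are 200 camera calls.

## Working session

There is one attempt and no reset: what is moved stays moved. The work goes in short steps, each a Python script; the robot and the scene stay as the last script left them, time stands still between calls to the robot, and variables do not carry over. Pictures are saved under pics/ and viewed, about 8 in all and at most 12, crops included, and the job is handed in when it is done.

```bash
mkdir -p pics; python3 - <<'E'
from plant import r
import cv2,numpy as np
for n in("scene","side","wrist"):
    c=r.read_camera(n); cv2.imwrite(f"pics/{n}0.png",c["image"][:,:,::-1]); print(n,c["K"].tolist(),np.round(c["extrinsics"],3).tolist(),[k for k in c])
print(r.grip_point_offset,r.get_state())
E
```

```text
scene [[520.5241021442766, 0.0, 326.8770750228247], [0.0, 520.5241021442766, 196.9673361171934], [0.0, 0.0, 1.0]] [[0.754, 0.493, -0.434, 118.629], [-0.657, 0.548, -0.519, -496.767], [-0.018, 0.676, 0.737, 972.244], [0.0, 0.0, 0.0, 1.0]] ['image', 'K', 'extrinsics']
side [[515.4748835892581, 0.0, 313.1843413236552], [0.0, 515.4748835892581, 203.45881689611235], [0.0, 0.0, 1.0]] [[0.905, 0.176, -0.386, 172.778], [-0.424, 0.432, -0.796, -829.96], [0.026, 0.885, 0.466, 716.53], [0.0, 0.0, 0.0, 1.0]] ['image', 'K', 'extrinsics']
wrist [[295.0241140607164, 0.0, 320.72563787048074], [0.0, 295.0241140607164, 190.80093987809616], [0.0, 0.0, 1.0]] [[-1.0, 0.0, 0.002, 624.457], [-0.001, -0.968, -0.251, -67.828], [0.002, -0.251, 0.968, 384.026], [0.0, 0.0, 0.0, 1.0]] ['image', 'K', 'extrinsics']
18.700000000000003 {'clock': 0.15, 'joints': array([ 1.48169180e+01,  2.20807807e+01,  3.97054738e-01, -1.92403105e-02,
       -6.84100754e+01, -1.48141424e+01]), 'joint_vel': array([ 0.10347924, -0.21979765,  0.24120144,  0.12286794,  0.01054237,
        0.05697621]), 'joint_efforts': array([ 3.86667998e-04, -3.91052306e+01,  1.87588084e+01,  4.22235444e+00,
        1.23758311e-02, -1.38926293e-04]), 'position': array([6.24548654e+02, 1.27161842e-02, 2.21707986e+02]), 'ee_rot': array([[-7.52796437e-05, -9.99998615e-01, -1.66253632e-03],
       [-9.99999990e-01,  7.54739306e-05, -1.16799306e-04],
       [ 1.16924623e-04,  1.66252751e-03, -9.99998611e-01]]), 'wrist_force': array([-0.55954402, -0.1989742 ,  0.12794017]), 'wrist_torque': array([ 0.03361996, -0.03565778, -0.02869334]), 'opening': 86.88790431441944}
```

View pics/scene0.png

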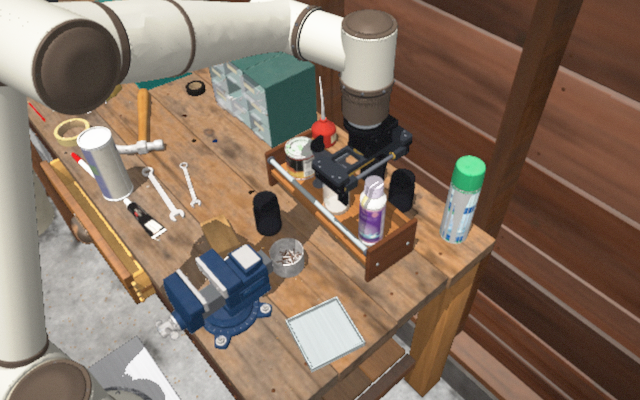

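View pics/side0.png

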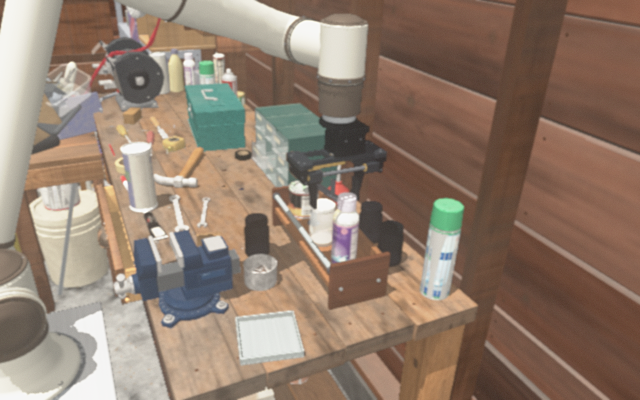

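```bash
python3 - <<'E'
from plant import r
import cv2,numpy as np
R=np.array([[0,-1,0],[-1,0,0],[0,0,-1.]])
r.move_straight([600,0,330],R,speed=300)
r.move_straight([480,150,400],R,speed=300)
for n in("scene","side","wrist"):
    c=r.read_camera(n); im=c["image"][:,:,::-1]; cv2.imwrite(f"pics/{n}1.png",im); np.save(f"pics/{n}1.npy",c["extrinsics"])
    if n=="wrist": print(c["extrinsics"].tolist())
s=cv2.imread("pics/scene1.png")[110:380,220:500]
cv2.imwrite("pics/scene1c.png",cv2.resize(s,None,fx=2.2,fy=2.2,interpolation=cv2.INTER_CUBIC)[:600])
s=cv2.imread("pics/side1.png")[160:370,220:480]
cv2.imwrite("pics/side1c.png",cv2.resize(s,None,fx=2.8,fy=2.8,interpolation=cv2.INTER_CUBIC))
print(r.get_state()["clock"])
E
```

```text
[[-0.999996489099064, -0.001452275814050354, 0.002216457648377284, 480.3833070395645], [0.0008533033888889163, -0.9683704265651223, -0.2495155081901954, 81.5403549992486], [0.0025087173761977138, -0.24951274085514125, 0.9683682659443582, 561.0465835900035], [0.0, 0.0, 0.0, 1.0]]
1.65
```

View pics/scene1c.png

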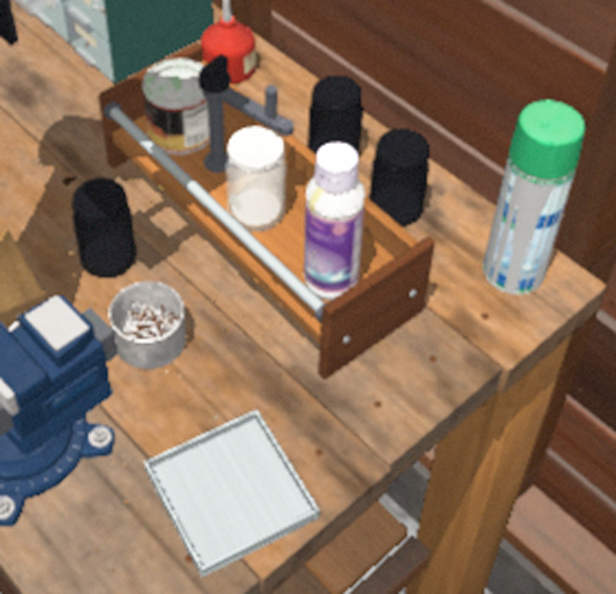

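View pics/side1c.png

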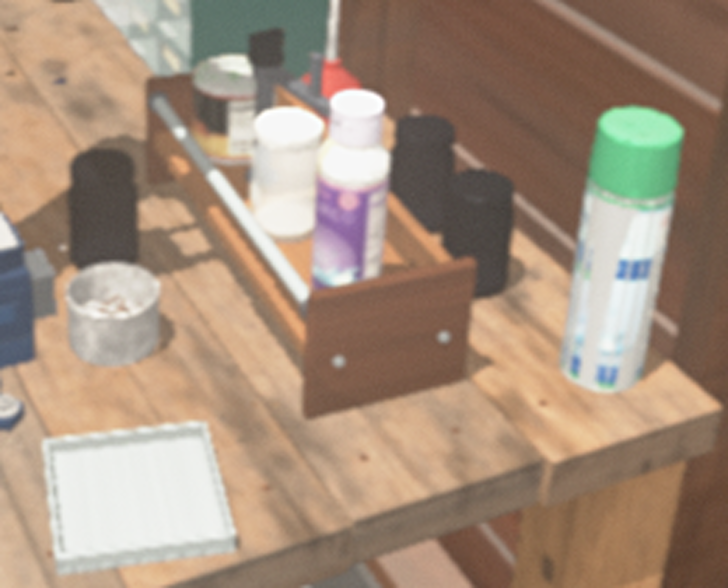

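View pics/wrist1.png

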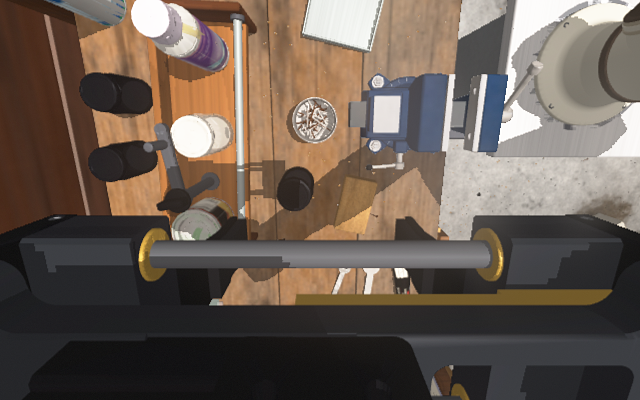

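```bash
python3 - <<'E'
import cv2
s=cv2.imread("pics/wrist1.png")[95:225,70:270]
cv2.imwrite("pics/wrist1c.png",cv2.resize(s,None,fx=4,fy=4,interpolation=cv2.INTER_CUBIC))
s=cv2.imread("pics/scene1.png")[130:230,260:400]
cv2.imwrite("pics/scene1d.png",cv2.resize(s,None,fx=5.5,fy=5.5,interpolation=cv2.INTER_CUBIC))
E
```

```text
(no output)
```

View pics/wrist1c.png

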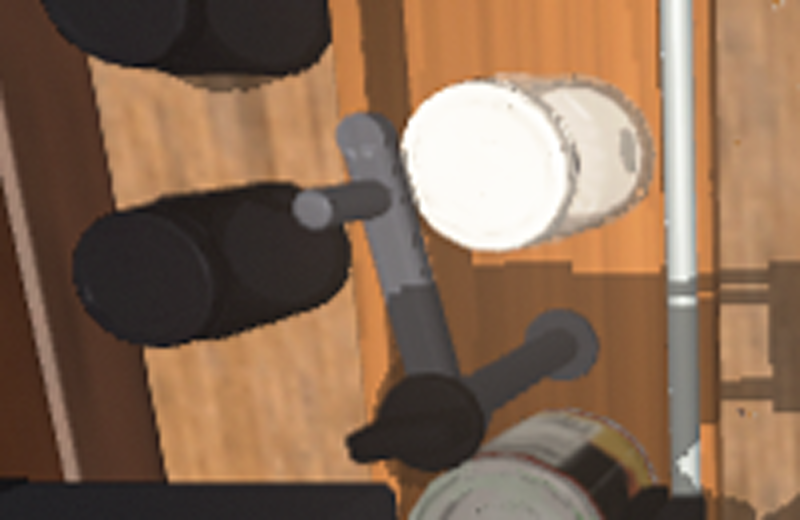

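View pics/scene1d.png

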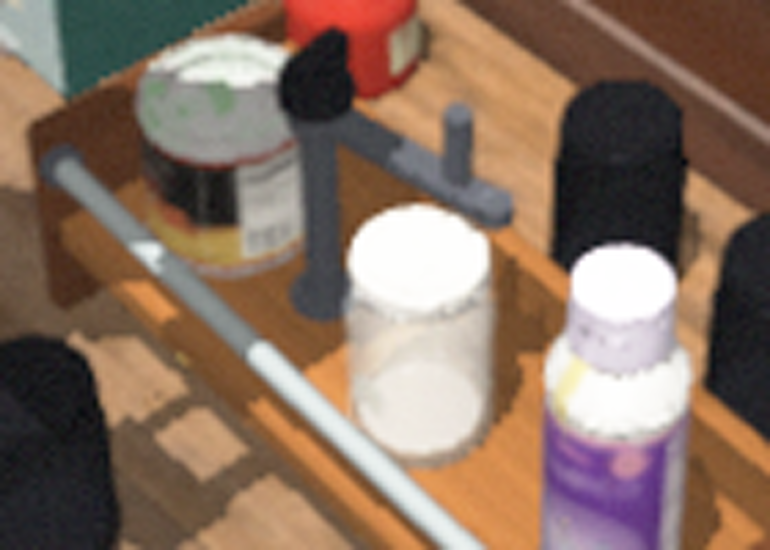

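```bash
cat > h.py <<'E'
import numpy as np,cv2
K={"scene":(520.5241,326.877,196.967),"side":(515.475,313.184,203.459),"wrist":(295.0241,320.7256,190.801)}
E={n:np.load(f"pics/{n}1.npy") for n in K}
def ray(n,px,X=None):
    f,cx,cy=K[n];X=E[n] if X is None else X
    d=X[:3,:3]@np.array([(px[0]-cx)/f,-(px[1]-cy)/f,-1]);return X[:3,3],d/np.linalg.norm(d)
def tri(*rays):
    A=sum(np.eye(3)-np.outer(d,d) for o,d in rays);b=sum((np.eye(3)-np.outer(d,d))@o for o,d in rays)
    p=np.linalg.solve(A,b);return p,[np.linalg.norm(np.cross(p-o,d)) for o,d in rays]
def atz(rayv,z): o,d=rayv;return o+d*(z-o[2])/d[2]
def proj(n,p,X=None):
    f,cx,cy=K[n];X=E[n] if X is None else X
    q=X[:3,:3].T@(np.array(p)-X[:3,3]);return np.array([cx-f*q[0]/q[2],cy+f*q[1]/q[2]])
w=lambda x,y:ray("wrist",(70+x/4,95+y/4))
s=lambda x,y:ray("scene",(260+x/5.5,130+y/5.5))
sc=lambda x,y:ray("scene",(220+x/2.2,110+y/2.2))
sd=lambda x,y:ray("side",(220+x/2.8,160+y/2.8))
E
python3 - <<'E'
from h import *
np.set_printoptions(precision=1,suppress=True)
print("lid",*tri(w(487,165),s(421,258)),*tri(w(487,165),s(421,258),sd(289,128)))
print("peg",*tri(w(313,210),s(459,108)))
print("armend",*tri(w(362,128),s(495,207)),atz(w(362,128),177))
print("postfoot z60",atz(w(562,343),60),atz(s(320,300),60))
print("hub z186",atz(w(430,422),186),atz(w(430,422),180))
print("rail scene L,R z94",atz(sc(110,108),94),atz(sc(322,307),94),"wrist",atz(w(678,0),94),atz(w(683,480),94))
t=[(148,463),(257,412),(319,515),(203,570)];u=[(45,440),(208,424),(237,540),(62,567)]
a=np.array([atz(sc(*p),16) for p in t]);b=np.array([atz(sd(*p),16) for p in u]);
print("tray",a,b,a.mean(0),b.mean(0),*[tri(sc(*p),sd(*q))[0] for p,q in zip(t,u)])
print("wall base wrist px",atz(w(165,480),0),atz(w(95,60),0), "oil base",)
print("nail",atz(ray("wrist",(314,118)),51),"cleaner top",atz(ray("wrist",(150,18)),238),"black",atz(w(562+0,0),0))
E
```

```text
lid [654.7 109.4 155.3] [np.float64(0.6627036084930013), np.float64(0.6627036084929938)] [654.4 109.2 156.1] [np.float64(0.7172348574477106), np.float64(0.6915570557015516), np.float64(0.21678823039189252)]
peg [682.9 118.4 212.7] [np.float64(0.9174341313156621), np.float64(0.9174341313156151)]
armend [684.1  96.6 174.7] [np.float64(0.3250277302696928), np.float64(0.32502773026982995)] [683.2  96.4 177. ]
postfoot z60 [670.7 192.3  60. ] [667.5 190.5  60. ]
hub z186 [668.9 191.1 186. ] [671.9 192.9 180. ]
rail scene L,R z94 [615.3 310.6  94. ] [599.6 -46.5  94. ] wrist [601.6  52.6  94. ] [612.8 243.4  94. ]
tray [[ 396.   -28.5   16. ]
 [ 508.5  -55.2   16. ]
 [ 478.9 -171.9   16. ]
 [ 367.7 -142.2   16. ]] [[ 396.2  -24.2   16. ]
 [ 512.6  -54.7   16. ]
 [ 483.2 -172.3   16. ]
 [ 368.3 -148.9   16. ]] [437.8 -99.4  16. ] [ 440.1 -100.    16. ] [394.1 -31.8  22.6] [510.5 -55.1  16. ] [ 481.7 -171.4   14.6] [ 371.1 -137.9    4.6]
wall base wrist px [898.6 275.5   0. ] [894.6  72.7   0. ] oil base
nail [490.4  86.8  51. ] cleaner top [647.  -10.6 238. ] black [678.5  46.7   0. ]
```

```bash
python3 - <<'E'
from h import *
np.set_printoptions(precision=1,suppress=True)
c={}
for n,(x0,y0,x1,y1) in {"scene":(300,110,345,155),"side":(320,165,365,205)}.items():
    im=cv2.imread(f"pics/{n}1.png").astype(int);m=(im[:,:,2]>150)&(im[:,:,1]<70)&(im[:,:,0]<80)
    ys,xs=np.nonzero(m[y0:y1,x0:x1]);c[n]=(xs.mean()+x0,ys.mean()+y0);print(n,c[n],len(xs),xs.min()+x0,xs.max()+x0,ys.min()+y0,ys.max()+y0)
p,e=tri(ray("scene",c["scene"]),ray("side",c["side"]));print("oil",p,e)
for z in range(50,301,50): print(z,proj("scene",[p[0],p[1],z]),proj("side",[p[0],p[1],z]))
a=cv2.imread("pics/scene1.png")[60:160,270:370];b=cv2.imread("pics/side1.png")[100:220,290:390]
cv2.imwrite("pics/oil.png",np.hstack([cv2.resize(a,(400,400)),cv2.resize(b,(400,480))[:400]]))
E
```

```text
scene (np.float64(325.30288461538464), np.float64(132.34615384615384)) 208 312 335 120 146<stdin>:6: RuntimeWarning: Mean of empty slice.
  ret = ret.dtype.type(ret / rcount)
Traceback (most recent call last):
ValueError: zero-size array to reduction operation minimum which has no identity
```

```bash
python3 - <<'E'
from h import *
np.set_printoptions(precision=1,suppress=True)
p=atz(ray("scene",(326,143)),0);print("oil",p)
for z in range(50,301,50): print(z,proj("scene",[p[0],p[1],z]),proj("side",[p[0],p[1],z]))
from plant import r
a0=np.radians(-79.2)
R0=lambda a: np.column_stack([[np.cos(a),np.sin(a),0],[np.sin(a),-np.cos(a),0],[0,0,-1]])
for s in (1,-1):
  for d in (-79.2,-40,0,8):
    a=np.radians(d);R=R0(a)@np.diag([s,s,1]);q=r.inverse_kinematics([669+75*np.cos(a),191+75*np.sin(a),188],R);print(s,d,q)
E
```

```text
oil [824.7 344.1   0. ]
50 [325.6 129.2] [339.  192.4]
100 [325.3 114.7] [339.9 176.7]
150 [324.9  99.4] [340.8 160.6]
200 [324.5  83.3] [341.7 143.9]
250 [324.   66.2] [342.7 126.7]
300 [323.6  48.1] [343.6 108.9]
1 -79.2 [ 23.1  30.    8.4   0.  -68.4 -12.3]
1 -40 [ 23.6  34.7  16.7   0.  -72.   26.4]
1 0 [ 26.4  37.6  22.1   0.  -74.4  63.6]
1 8 [ 27.1  37.9  22.4   0.  -74.6  70.9]
-1 -79.2 [ 23.1  30.    8.4   0.  -68.4 167.7]
-1 -40 [  23.6   34.7   16.7    0.   -72.  -153.6]
-1 0 [  26.4   37.6   22.1    0.   -74.4 -116.4]
-1 8 [  27.1   37.9   22.4    0.   -74.6 -109.1]
```

```bash
cat >> h.py <<'E'
AX=np.array([669.,191.2])
R0=lambda a: np.column_stack([[np.cos(a),np.sin(a),0],[np.sin(a),-np.cos(a),0],[0,0,-1]])
def pegpose(deg,z=188,rad=75):
    a=np.radians(deg);return [AX[0]+rad*np.cos(a),AX[1]+rad*np.sin(a),z],R0(a)
E
python3 - <<'E'
from h import *
from plant import r
np.set_printoptions(precision=1,suppress=True)
r.grip(36)
p,R=pegpose(-79.2,290);r.move_pose(p,R)
c=r.read_camera("wrist");cv2.imwrite("pics/w2.png",c["image"][:,:,::-1]);np.save("pics/w2.npy",c["extrinsics"])
p,R=pegpose(-79.2);r.move_straight(p,R,speed=80)
S=r.get_state();print(S["position"],S["wrist_force"],S["clock"])
if np.linalg.norm(S["wrist_force"])<4:
  for d in list(range(-70,0,10))+[0,3,5,7,9,11]:
    p,R=pegpose(d);r.move_straight(p,R,speed=60 if d<0 else 25)
    S=r.get_state();f=S["wrist_force"];print(d,f,S["clock"])
    if np.linalg.norm(f[:2])>6:break
c=r.read_camera("wrist");cv2.imwrite("pics/w3.png",c["image"][:,:,::-1])
c=r.read_camera("scene");cv2.imwrite("pics/s3.png",c["image"][:,:,::-1])
E
```

```text
[683.4 117.6 188.8] [-1.1  1.1  0.2] 5.125
-70 [-0.3 -0.2  0.5] 5.475
-60 [ 0.4 -0.3 -0.5] 5.8417
-50 [-0.   0.3 -1.1] 6.2083
-40 [-0.1 -0.6  0.4] 6.575
-30 [ 0.1 -0.9  0.3] 6.9417
-20 [0.1 0.3 0.3] 7.3083
-10 [ 0.5 -0.7 -0.5] 7.675
0 [-0.1 -0.4  0.4] 8.35
3 [-0.9 -0.1  0. ] 8.6583
5 [-0.6  0.9  0.9] 8.9167
7 [1.2 0.4 0.3] 9.175
9 [ 0.  -3.8 -0. ] 9.4333
11 [ -0.2 -10.1  -0.2] 9.6917
```

```bash
python3 - <<'E'
from h import *
from plant import r
np.set_printoptions(precision=1,suppress=True)
p,R=pegpose(5);r.move_straight(p,R,speed=40)
p,R=pegpose(5,275);r.move_straight(p,R,speed=150)
r.move_pose([654.6,109.3,260],R0(np.radians(-93)))
r.grip(86)
c=r.read_camera("wrist");w4=c["image"][:,:,::-1];np.save("pics/w4.npy",c["extrinsics"]);cv2.imwrite("pics/w4.png",w4)
c=r.read_camera("scene");s4=c["image"][:,:,::-1];cv2.imwrite("pics/s4.png",s4)
X=np.load("pics/w4.npy")
print(r.get_state()["clock"],r.get_state()["wrist_force"],"lid proj",proj("wrist",[654.6,109.3,159],X),"peg",proj("wrist",[744,189.6,214],X),proj("scene",[744,189.6,214]))
print("vice",[atz(ray("wrist",q),80)[:2] for q in((375,75),(505,75),(350,100))])
a=cv2.resize(w4,(800,500));b=cv2.resize(s4[130:230,260:400],(800,571))
cv2.imwrite("pics/w4v.png",a);cv2.imwrite("pics/s4v.png",b)
E
```

```text
13.5 [-0.8  0.1 -0.3] lid proj [320.3 190.3] peg [215.7 308. ] [341.9 121.7]
vice [array([396.1,  22.7]), array([196.9,  22.8]), array([433.5,  59.2])]
```

View pics/w4v.png

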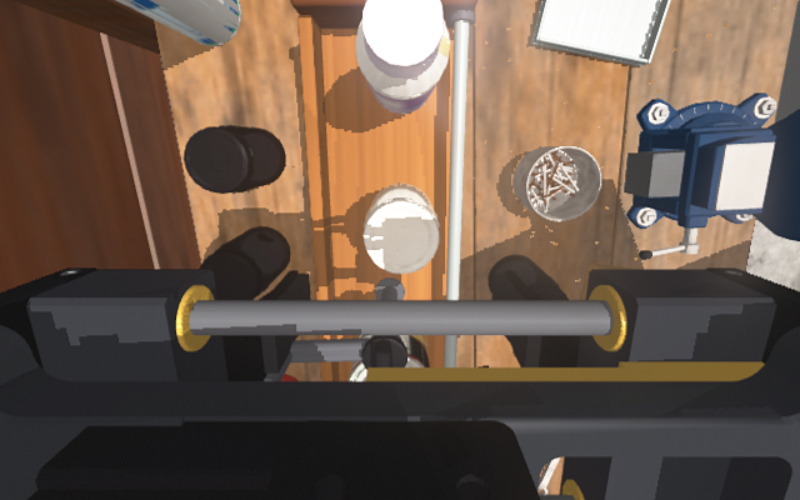

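```bash
python3 - <<'E'
from h import *
from plant import r
np.set_printoptions(precision=1,suppress=True)
def st(t):
    S=r.get_state();print(t,S["position"],S["wrist_force"],round(S["opening"],1),S["clock"]);return S
R=R0(np.radians(-93))
r.move_straight([654.6,108.4,130],R,speed=150)
r.move_straight([654.6,108.4,111],R,speed=60);S=st("down")
if np.linalg.norm(S["wrist_force"])<5:
    r.grip(55,28);S=st("grip")
    if S["opening"]>58:
        p=S["position"]
        r.move_straight([p[0],p[1],116],R,speed=20);st("lift5")
        r.move_straight([p[0],p[1],180],R,speed=80);st("lift")
c=r.read_camera("scene");cv2.imwrite("pics/s5v.png",cv2.resize(c["image"][100:340,240:480,::-1],(600,600)))
c=r.read_camera("wrist");cv2.imwrite("pics/w5.png",c["image"][:,:,::-1])
E
```

```text
down [654.4 108.3 110.5] [0.4 0.3 0.3] 86.0 14.9833
grip [654.6 108.4 111.2] [-1.7  0.1  1. ] 60.7 15.5583
lift5 [654.1 108.4 115.2] [ 0.3  0.9 -4.8] 61.1 15.9583
lift [654.  108.3 179.2] [-0.4 -0.5 -4.5] 60.8 16.9083
```

View pics/s5v.png

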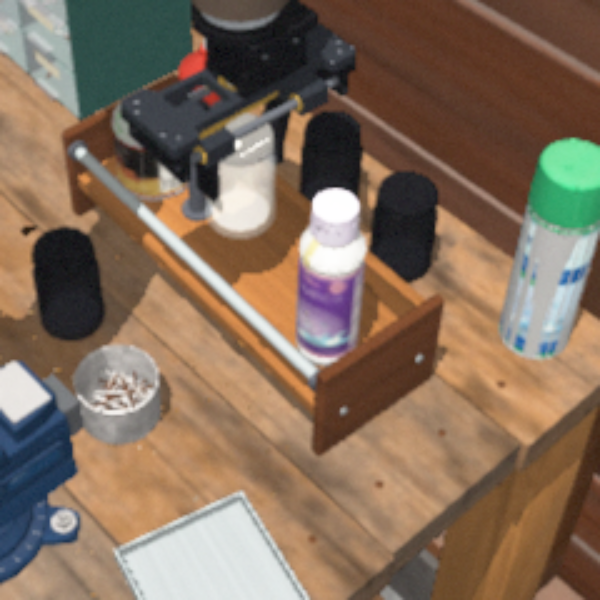

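```bash
python3 - <<'E'
from h import *
from plant import r
np.set_printoptions(precision=1,suppress=True)
def st(t):
    S=r.get_state();print(t,S["position"],S["wrist_force"],round(S["opening"],1),S["clock"]);return S
R=R0(np.radians(-93))
for z in(110,120,130):print(proj("scene",[654,108.3,z]))
r.move_straight([654.2-160,108.4+8.4,180],R,speed=120);st("drawn")
r.move_straight([439,-99.5,180],R,speed=150)
r.move_straight([439,-99.5,75],R,speed=80)
r.move_straight([439,-99.5,59],R,speed=30);r.hold(.2);st("near")
for n in("side","scene"):
    c=r.read_camera(n);cv2.imwrite(f"pics/{n}6.png",c["image"][:,:,::-1])
a=cv2.imread("pics/scene6.png")[230:380,260:410];b=cv2.imread("pics/side6.png")[230:380,190:340]
cv2.imwrite("pics/near.png",np.hstack([cv2.resize(a,(400,400)),cv2.resize(b,(400,400))]))
E
```

```text
[336.4 191.5]
[336.4 188.5]
[336.4 185.4]
drawn [494.8 116.9 180. ] [ 0.7 -0.4 -4.6] 61.1 18.5
near [439.2 -99.5  59.2] [-0.8  0.8 -5.3] 60.9 22.4833
```

View pics/near.png

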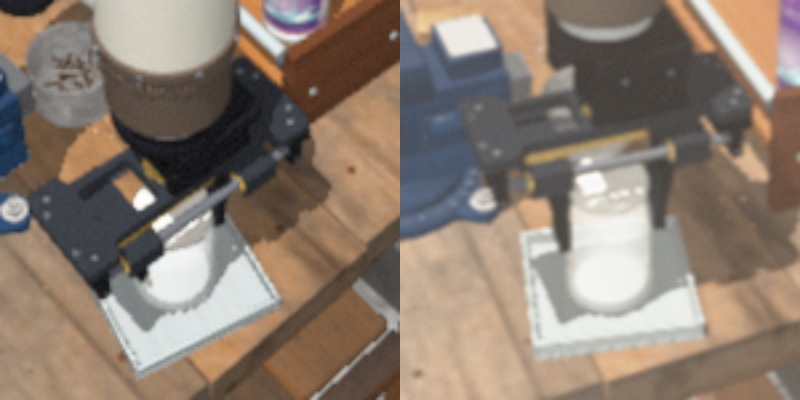

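```bash
python3 - <<'E'
from h import *
from plant import r
np.set_printoptions(precision=1,suppress=True)
def st(t):
    S=r.get_state();print(t,S["position"],S["wrist_force"],round(S["opening"],1),S["clock"]);return S
R=R0(np.radians(-93))
z=59
while z>50:
    z-=.8;r.move_straight([439,-99.5,z],R,speed=10);r.hold(.12)
    f=np.mean([r.get_state()["wrist_force"][2] for _ in range(3)])
    if f>-2.5: r.hold(.1); f=r.get_state()["wrist_force"][2]; 
    if f>-2.5: break
st("touch")
r.grip(70);r.hold(.3);r.grip(86);st("open")
r.move_straight([439,-99.5,190],R,speed=100)
r.move_straight([439,130,330],R,speed=250)
r.hold(.3);st("away")
for n in("side","scene","wrist"):
    c=r.read_camera(n);cv2.imwrite(f"pics/{n}7.png",c["image"][:,:,::-1])
a=cv2.imread("pics/scene7.png")[120:370,240:440];b=cv2.imread("pics/side7.png")[170:370,220:420]
cv2.imwrite("pics/end.png",np.hstack([cv2.resize(a,(400,500)),cv2.resize(b,(400,400+100))]))
E
```

```text
touch [439.  -99.5  54.1] [-3.9  1.   6.1] 61.1 25.25
open [439.  -99.5  53.4] [ 0.4  1.4 -1.2] 86.1 26.6833
away [439.  129.4 329.8] [-0.2 -0.2 -0.4] 85.8 29.725
```

View pics/end.png

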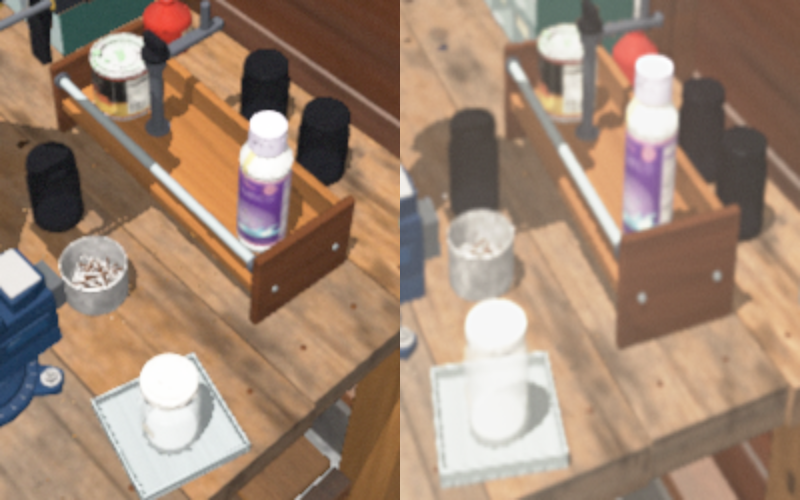

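```bash
python3 -c "
from plant import r
print(r.job_done())"
```

```text
the job is handed in; nothing more can be done
None
```

The job is done and handed in at about 30 s of the 56 s allowed. No verdict was reported.

- **Keeper:** I straddled its peg with the fingers and pushed it anticlockwise until it met the end stop (about 10 N), then backed off. In the final picture the peg is within about 1 pixel of its predicted place at the 1.6 rad stop.
- **Jar:** I gripped it front to back above the rail, lifted it straight up 68 mm (about 28 mm of rail clearance) and drew it straight forward. No contact force showed in the readings taken after the lift and after the draw; its weight read about 4.5 N.
- **Set-down:** I lowered it in 0.8 mm steps onto the tray floor. The last step pressed about 6 N rather than just unloading, still well under the 40 N limit. Contact came at the height expected.
- **Last checks:** The final scene and side pictures show the jar upright, well inside the tray. The cleaner, both tins and the black look-alikes stand where they were. I did not check the wooden block, which was out of that final view. The robot is clear of everything, with wrist force near zero.
- **Measurement differences:** The lid top measured at z = 155–156 mm against 159 mm from the text. Two estimates of the jar's y differed by about 2 mm, so I used a middle value; neither mattered.

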